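# Put the contact-lens delivery away in its stock racks

## Task

Put the contact-lens delivery away: file the two green-topped cartons in the rack with the green end wall and the two blue-topped cartons in the rack with the blue end wall, upright and side by side like books, and push each rack's sliding stop up snug so that the cartons stand close together between it and the end wall. Leave the orange-topped carton and the lens-cleaner bottle standing where they are.

Things in the scene. Friction and masses are not known exactly. Their poses are not given: they have to be found in the camera images.
- carton_green_1: contact-lens carton, a white card box with a green top face, foot band and side panel, standing upright: 56 mm wide (its x), 26 mm thick (its y), 96 mm tall, 35 to 70 g. Origin: centre of its underside; z up. The two green cartons are alike.
- carton_green_2: contact-lens carton, a white card box with a green top face, foot band and side panel, standing upright: 56 mm wide (its x), 26 mm thick (its y), 96 mm tall, 35 to 70 g. Origin: centre of its underside; z up. The two green cartons are alike.
- carton_blue_1: contact-lens carton, a white card box with a blue top face, foot band and side panel, standing upright: 56 mm wide (its x), 26 mm thick (its y), 96 mm tall, 35 to 70 g. Origin: centre of its underside; z up. The two blue cartons are alike.
- carton_blue_2: contact-lens carton, a white card box with a blue top face, foot band and side panel, standing upright: 56 mm wide (its x), 26 mm thick (its y), 96 mm tall, 35 to 70 g. Origin: centre of its underside; z up. The two blue cartons are alike.
- orange_carton: carton of the same size and build, but with an orange top face, foot band and panel; not part of the job, to be left standing. Origin: centre of its underside.
- cleaner_bottle: small round pale bottle of lens cleaner with a white cap and label, 34 mm diameter, 100 mm tall, to be left standing. Origin: centre of its underside.
- rack_green: rack with a green end wall, fixed. Tray 84 (x) by 200 mm (y), origin at centre of its underside, z up. Floor top at z 4 mm; side lips 78 mm apart reach z 16 mm. End wall at +y: 50 mm wide, top at z 74 mm, inner face at y = +94 mm; -y end open. Cartons stand in it like books: width along x, thickness along y.
- rack_blue: rack with a blue end wall, fixed. Tray 84 (x) by 200 mm (y), origin at centre of its underside, z up. Floor top at z 4 mm; side lips 78 mm apart reach z 16 mm. End wall at +y: 50 mm wide, top at z 74 mm, inner face at y = +94 mm; -y end open. Cartons stand in it like books: width along x, thickness along y.
- stop_green: grey stop of the green rack, green cap on its rib; slides along the rack's y at about 2 N, stays put, stops 45 mm short of the end wall, starts 95 to 125 mm from it. Origin: in its carton-side face, on the rack's centre line, level with the rack's underside; axes as the rack's. Plate 50 wide, 5 thick, top z 70 mm; rib behind: 12 wide, y -5 to -50, top z 60; foot 46 wide, top z 7.
- stop_blue: grey stop of the blue rack, blue cap on its rib; slides along the rack's y at about 2 N, stays put, stops 45 mm short of the end wall, starts 95 to 125 mm from it. Origin: in its carton-side face, on the rack's centre line, level with the rack's underside; axes as the rack's. Plate 50 wide, 5 thick, top z 70 mm; rib behind: 12 wide, y -5 to -50, top z 60; foot 46 wide, top z 7.
There are look-alikes about, which are no part of the job. Leave any brown look-alike of the rack_green alone.

How it is judged:
At the end, for the whole second after the job is handed in: All four cartons at rest in the rack of their colour, upright (0.12 rad), square (0.15 rad), within 12 mm of its centre line; each stop under 59 mm from the end wall (two cartons take 52 mm); orange carton and bottle standing within 20 mm of their start (x of carton_green_1 in the frame of rack_green between -0.012 and 0.012 m and y of carton_green_1 in the frame of rack_green between 0.046 and 0.084 m and z of carton_green_1 in the frame of rack_green between 0 and 0.009 m and angle between each of carton_green_1, carton_green_2, carton_blue_1, carton_blue_2, orange_carton, cleaner_bottle's own z axis and vertical below 0.12 rad and angle between the x axis of each of carton_green_1, carton_green_2 and the x axis of rack_green, either way round below 0.15 rad and linear speed of each of carton_green_1, carton_green_2, stop_green, carton_blue_1, carton_blue_2, stop_blue below 0.01 m/s and x of carton_green_2 in the frame of rack_green between -0.012 and 0.012 m and y of carton_green_2 in the frame of rack_green between 0.046 and 0.084 m and z of carton_green_2 in the frame of rack_green between 0 and 0.009 m and y of stop_green in the frame of rack_green above 0.035 m and x of carton_blue_1 in the frame of rack_blue between -0.012 and 0.012 m and y of carton_blue_1 in the frame of rack_blue between 0.046 and 0.084 m and z of carton_blue_1 in the frame of rack_blue between 0 and 0.009 m and angle between the x axis of each of carton_blue_1, carton_blue_2 and the x axis of rack_blue, either way round below 0.15 rad and x of carton_blue_2 in the frame of rack_blue between -0.012 and 0.012 m and y of carton_blue_2 in the frame of rack_blue between 0.046 and 0.084 m and z of carton_blue_2 in the frame of rack_blue between 0 and 0.009 m and y of stop_blue in the frame of rack_blue above 0.035 m and distance of each of orange_carton, cleaner_bottle from where it was at the start of the episode below 0.02 m); the robot touches nothing.
It fails at once if the orange-topped carton is knocked over or shifted by more than 20 mm (distance of orange_carton from where it was at the start of the episode above 0.02 m or angle between orange_carton's own z axis and vertical above 0.3 rad).
It fails at once if the lens-cleaner bottle is knocked over or shifted by more than 20 mm (distance of cleaner_bottle from where it was at the start of the episode above 0.02 m or angle between cleaner_bottle's own z axis and vertical above 0.3 rad).
It also fails if it takes over 120 s, if anything falls off the work surface, if the arm or the gripper's body presses on something with over 40 N, if the wrist force passes 120 N, or if a joint passes its speed limit or range.

## Robot

A 7-joint arm with a two-finger parallel gripper is mounted at the origin on the work surface. World frame = base frame: x ahead of the robot, y to its left, z up, the work surface at z = 0. Lengths are in m, angles in rad, forces in N, time in s.
With the tool pointing down it reaches from about 0.425 to 0.925 m from the base axis. Payload 6.8 kg.
Tool frame: the origin (TCP) lies midway between the tips of the shut fingers; the grasp point (between the pads) lies 19 mm behind it (r.grip_point_offset is the distance from the TCP to the grasp point, in m); z points along the fingers, y is the direction in which the jaws open and shut (so a half turn about z gives the same grasp; the last joint's range is limited). The gripper opens to 85 mm and grips with 20 to 120 N. Pads are 22 mm wide; open, the fingers measure 114 mm over their backs; the gripper's body (76 mm by 85 mm) begins 54 mm behind the grasp point. The pads swing forward as they close: fully open they stand 13 mm farther back than shut.
Start: joints at [-1.342, 0.477, 0.022, 1.555, -0.011, 1.109, -0.083], TCP at [0.223, 0.637, 0.211] pointing down, gripper open.
Joint ranges: [-2.96, 2.96], [-0.34, 2.1], [-1.41, 1.46], [0.24, 2.44], [-1.37, 4.51], [0.17, 1.92], [-2.96, 2.96]. Speed limits (rad/s): [2.39, 2.39, 3.14, 3.14, 3.14, 3.14, 3.14].

## Interface

Orientations are given as a rotation vector (axis times angle).
In Python, from bench import r, grab_frame, camera_params gives the robot as it stands.
- The arm moves only by the tool carry_out, never from a script. Its argument "motion" is text: rows parted by semicolons, each of 5 numbers parted by spaces: the closure, from 0 (fully open) to 1 (shut), then the shift along the tool's x, y, z in mm, then the turn about the tool's z in rad. In form: fingers dx dy dz twist; .... A call has exactly 8 rows; each row shifts and turns the commanded pose from where the row before left it, along the tool's axes as they then stand; what a row does not reach is not made up. A row lasts 1/8 s, in which the tool goes at most 62.5 mm and 10.7 degrees, less where a joint would pass 70% of its speed; a pose out of reach is approached as far as the arm can. A call with a gripper value outside its range is refused whole. The fingers move at their own pace and stop on an object; "newtons" is the grip in N (left out, the last holds). Time passes only in rows, so rows that do not move let the fingers close, or fill a call up. It gives the time, the measured TCP pose, the force and the opening at its end, in the units of the state.
- r.get_obs(): the state, without advancing time (a new reading comes with each control period).
- grab_frame(name): name is "side" or "top"; returns the picture (480x640x3 uint8, red, green, blue); there is no depth.
- camera_params(name): a dict with "fx", "fy", "cx", "cy" (pixels), "k1" (the pictures are not rectified: a ray, as slopes to the right and down, at radius r is drawn at 1 + k1 r^2 times it, then the intrinsics apply), "eye" and "attitude" of the camera in the world. Camera axes: x right, y down, z forward; pixel columns grow to the right and rows downward; lengths in m; the calibration is good to about 2 mm. A picture is of the moment at which its call begins. camera_params takes no time and is no camera call.
- r.hand_in(): hands the job in, once; it reports no verdict.
The state is a dict: "clock": time; "joints": joint angles; "qvel": joint speeds; "tau": joint torques, N m; "tcp_pos": TCP position; "orientation": TCP orientation; "contact_force": force on the tool from outside, world axes, zero at the start; "moment": the same for the moment, N m; "grip_width": finger opening in m.
Only numpy, scipy, OpenCV 4.12 (cv2) and the standard library are available. Lean on these libraries where they do the work, as an engineer would, in place of code of your own. Each camera call takes 0.05 s, during which the arm holds its last target.

## Working session

There is one attempt and no reset: what is moved stays moved. The work goes in short steps, Python scripts to look and compute and a tool call to move; the robot and the scene stay as the last step left them, time stands still between calls to the robot, and variables do not carry over. Pictures are saved under pics/ and viewed, and the job is handed in when it is done.

Besides the shell and the picture viewer there is one more tool, called after "Emit:" as name(argument=value, ...) on one line, values as JSON. carry_out: Moves the arm, as the interface text tells. Its arguments: {"type":"object","properties":{"motion":{"type":"string"},"newtons":{"type":"number"}},"required":["motion"]}

```bash
mkdir -p pics; ls
python3 - <<'E'
from bench import r, grab_frame, camera_params
import cv2
for n in ("side","top"):
    print(n,camera_params(n))
    cv2.imwrite(f"pics/{n}0.png",grab_frame(n)[:,:,::-1])
print(r.get_obs(), r.grip_point_offset)
E
```

```text
pics
side {'fx': 465.37946911344795, 'fy': 465.37946911344795, 'cx': 320.0727561777809, 'cy': 236.39890664592937, 'k1': -0.08746290900591588, 'eye': array([ 0.14122351, -0.60232985,  0.6949633 ]), 'attitude': array([-2.13910605,  0.6836836 , -0.33584615])}
top {'fx': 537.4911794673891, 'fy': 537.4911794673891, 'cx': 324.24223899919974, 'cy': 233.84178271880356, 'k1': 0.012081262396620603, 'eye': array([0.56792716, 0.06121495, 0.99835554]), 'attitude': array([-2.15792133,  2.2086446 , -0.07054749])}
{'clock': 0.1, 'joints': array([-1.34208043,  0.47774341,  0.022342  ,  1.55634321, -0.01150859,
        1.1092726 , -0.0831004 ]), 'qvel': array([-2.18791476e-04, -3.55190275e-04, -6.68837657e-04, -3.64332886e-03,
       -9.43855706e-04, -4.29372514e-05,  7.31849415e-04]), 'tau': array([ 3.81114005e-03, -5.97768295e+01,  1.61328524e+00, -2.81956387e+01,
        1.27747556e-02,  5.05626958e-03, -1.68025440e-05]), 'tcp_pos': array([0.2229014 , 0.63654424, 0.20970948]), 'orientation': array([-5.26518712e-01, -3.09698986e+00,  2.56070188e-03]), 'contact_force': array([-0.87123489,  0.13763364, -1.10029312]), 'moment': array([-0.02031823, -0.02464553,  0.04164156]), 'grip_width': 0.08518690981308892} 0.0187
```

View pics/top0.png

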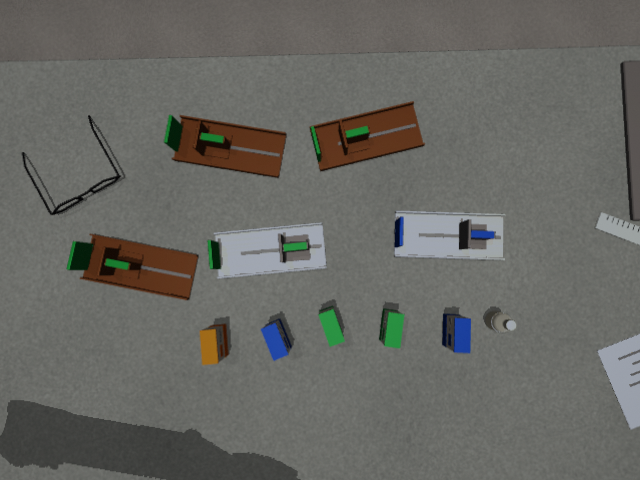

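View pics/side0.png

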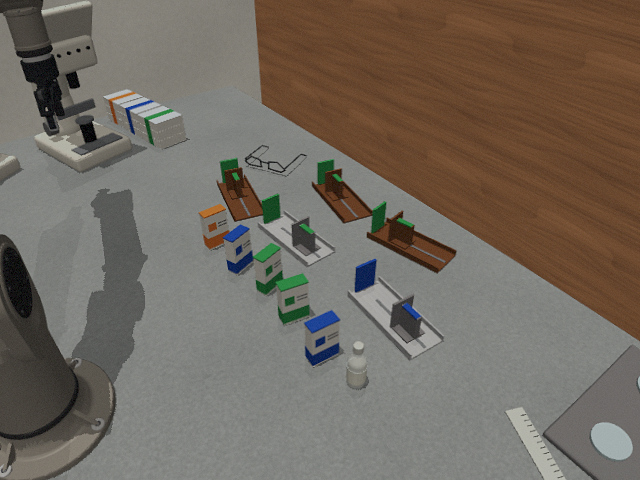

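The top view shows the following:
- **Racks:** the white rack with the green end wall is at (268,250) and the white rack with the blue end wall is at (449,235). Brown look-alikes with green walls are at (228,147), (367,137) and (140,267), to be left alone.
- **Cartons:** green at (331,327) and (393,328), blue at (277,340) and (458,333), orange at (212,346). The bottle is at (505,322).

I choose the two white racks.

```bash
cat > h.py <<'E'
import numpy as np, cv2
from scipy.spatial.transform import Rotation as R
from bench import r, grab_frame, camera_params
def ray(n,px):
    c=camera_params(n); K=np.array([[c['fx'],0,c['cx']],[0,c['fy'],c['cy']],[0,0,1]])
    u=cv2.undistortPoints(np.array(px,float).reshape(-1,1,2),K,np.array([c['k1'],0,0,0]),None,None,None).reshape(-1,2) if 0 else cv2.undistortPoints(np.array(px,float).reshape(-1,1,2),K,np.array([c['k1'],0,0,0.])).reshape(-1,2)
    d=np.c_[u,np.ones(len(u))]@R.from_rotvec(c['attitude']).as_matrix().T
    return np.array(c['eye']),d
def plane(n,px,z):
    e,d=ray(n,px); return (e+d*((z-e[2])/d[:,2])[:,None])[:,:2]
def proj(n,P):
    c=camera_params(n); K=np.array([[c['fx'],0,c['cx']],[0,c['fy'],c['cy']],[0,0,1]])
    M=R.from_rotvec(c['attitude']).as_matrix().T
    return cv2.projectPoints(np.array(P,float).reshape(-1,1,3),M,-M@np.array(c['eye']),K,np.array([c['k1'],0,0,0.]))[0].reshape(-1,2)
def blobs(im,col,vmin=90,amin=60):
    h=cv2.cvtColor(im,cv2.COLOR_RGB2HSV); H,S,V=cv2.split(h)
    lo,hi={'green':(50,80),'blue':(105,130),'orange':(8,22)}[col]
    m=((H>=lo)&(H<=hi)&(S>120)&(V>=vmin)).astype(np.uint8)*255
    cs,_=cv2.findContours(m,cv2.RETR_EXTERNAL,cv2.CHAIN_APPROX_NONE)
    return [c for c in cs if cv2.contourArea(c)>amin]
def rect(n,c,z):
    # pixel centre expand by half pixel is ignored
    P=plane(n,c.reshape(-1,2),z)
    (cx,cy),(w,h),a=cv2.minAreaRect((P*1000).astype(np.float32))
    if w<h: w,h,a=h,w,a+90
    a=(a+90)%180-90
    return np.array([cx,cy,w,h,a])
E
python3 - <<'E'
from h import *
im=cv2.imread('pics/top0.png')[:,:,::-1].copy()
for col in ('green','blue','orange'):
  for v in (90,130):
    for c in blobs(im,col,v):
        u=c.reshape(-1,2).mean(0).round()
        print(col,v,u,cv2.contourArea(c),im[int(u[1]),int(u[0])],'z96',rect('top',c,.096).round(1),'z60',rect('top',c,.06).round(1),'z74',rect('top',c,.074)[:2].round(1))
big=cv2.resize(im[200:300,190:520],None,fx=2.4,fy=2.4,interpolation=cv2.INTER_CUBIC); cv2.imwrite('pics/crop0.png',big[:,:,::-1])
E
```

```text
green 90 [394. 330.] 503.5 [ 41 144  65] z96 [469.  -46.7  56.6  26.7  -9.1] z60 [465.1 -51.   58.8  27.7  -9.1] z74 [466.6 -49.3]
green 90 [331. 327.] 510.5 [ 44 148  67] z96 [475.1  57.2  56.9  26.8  18.3] z60 [471.4  57.   59.2  27.9  18.3] z74 [472.8  57.1]
green 90 [116. 264.] 125.0 [ 25 123  47] z96 [589.  414.7  38.2  11.1  77.4] z60 [589.9 428.8  39.7  11.5  77.4] z74 [589.5 423.3]
green 90 [295. 246.] 134.5 [ 38 143  63] z96 [611.6 115.   37.6  12.  -86.1] z60 [613.3 117.1  39.1  12.5 -86.1] z74 [612.7 116.3]
green 90 [210. 254.] 61.5 [ 36 139  58] z96 [601.7 258.   47.4   5.3   3.9] z60 [603.  265.8  49.2   5.5   3.9] z74 [602.5 262.8]
green 90 [212. 137.] 119.5 [ 26 124  48] z96 [800.8 253.1  37.5  11.3  79.1] z60 [810.  260.7  39.   11.8  79.1] z74 [806.4 257.7]
green 90 [357. 131.] 125.5 [ 30 131  54] z96 [804.8   5.8  37.7  11.7 -77.2] z60 [814.3   3.6  39.2  12.2 -77.2] z74 [810.6   4.4]
green 130 [394. 330.] 468.5 [ 41 144  65] z96 [468.7 -47.   55.6  25.4  -9.1] z60 [464.8 -51.3  57.8  26.4  -9.1] z74 [466.3 -49.7]
green 130 [331. 328.] 481.0 [ 43 147  67] z96 [474.3
[... 1126 characters left out ...]
443.7 269.1  59.2  28.2   4.2] z74 [445.5 266. ]
orange 90 [153. 282.] 960.0 [93 50 26] z96 [558.9 350.7 120.   30.2  77.1] z60 [558.6 362.2 124.8  31.4  77.1] z74 [558.7 357.8]
orange 90 [158. 257.] 1094.0 [93 51 27] z96 [598.4 345.2 126.9  34.9  75.4] z60 [599.6 356.5 132.   36.3  75.4] z74 [599.1 352.1]
orange 90 [239. 150.] 2000.0 [95 71 58] z96 [780.9 213.7 161.1  68.4  79.2] z60 [789.4 219.8 167.5  71.1  79.2] z74 [786.1 217.4]
orange 90 [366. 138.] 2684.0 [19  7  0] z96 [798.3 -11.2 181.9  75.1 -77.5] z60 [807.5 -14.  189.1  78.1 -77.5] z74 [803.9 -12.9]
orange 130 [208. 347.] 497.5 [159 105  26] z96 [448.2 261.5  56.5  26.3   4.4] z60 [443.4 269.5  58.7  27.3   4.4] z74 [445.3 266.4]
```

View pics/crop0.png

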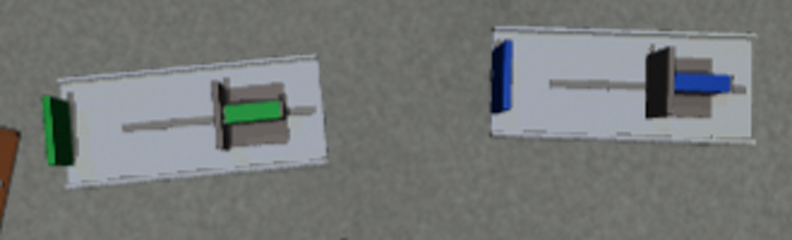

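Run:
```python
from h import *
im=cv2.imread('pics/top0.png')[:,:,::-1].copy()
H,S,V=cv2.split(cv2.cvtColor(im,cv2.COLOR_RGB2HSV))
m=((V>140)&(S<60)).astype(np.uint8)*255; m=cv2.morphologyEx(m,cv2.MORPH_CLOSE,np.ones((5,5)))
for c in cv2.findContours(m,cv2.RETR_EXTERNAL,cv2.CHAIN_APPROX_NONE)[0]:
    if cv2.contourArea(c)>1500:
        u=c.reshape(-1,2); 
        if u[:,0].max()<560:
            print(u.mean(0),u.min(0),u.max(0),'z16',rect('top',c,.016).round(1),'z4',rect('top',c,.004).round(1))
            # world coords of corners
            b=cv2.boxPoints(cv2.minAreaRect(c)); print(b.round(1).tolist(), (plane('top',b,.016)*1e3).round(1).tolist())
for z,c in [(74,c) for c in blobs(im,'green',60,50)+blobs(im,'blue',60,50) if abs(c.reshape(-1,2).mean(0)-[212,252]).max()<15 or abs(c.reshape(-1,2).mean(0)-[399,232]).max()<15]:
    u=c.reshape(-1,2); b=cv2.boxPoints(cv2.minAreaRect(c)); print('wall',u.min(0),u.max(0),b.round(1).tolist(),(plane('top',b,.074)*1e3).round(1).tolist())
# bottle cap
big=cv2.resize(im[200:290,200:320],None,fx=6,fy=6,interpolation=cv2.INTER_NEAREST); cv2.imwrite('pics/c1.png',big[:,:,::-1])
big=cv2.resize(im[200:270,390:510],None,fx=6,fy=6,interpolation=cv2.INTER_NEAREST); cv2.imwrite('pics/c2.png',big[:,:,::-1])
```

```text
[268.98371336 250.03257329] [214 223] [325 278] z16 [609.5 166.1 199.8  84.1 -85.8] z4 [610.  167.3 202.2  85.1 -85.8]
[[212.6999969482422, 232.39999389648438], [321.79998779296875, 221.89999389648438], [326.20001220703125, 267.6000061035156], [217.10000610351562, 278.1000061035156]] [[644.1, 269.9], [658.7, 69.5], [574.8, 63.4], [560.3, 262.6]]
[448.85625 234.5375 ] [395 211] [504 259] z16 [ 629.8 -163.8  198.5   83.8   86.8] z4 [ 630.6 -166.6  200.9   84.9   86.8]
[[394.6000061035156, 255.89999389648438], [396.0, 210.10000610351562], [505.3999938964844, 213.5], [504.0, 259.29998779296875]] [[593.3, -62.0], [677.2, -67.3], [666.1, -267.0], [582.5, -260.5]]
wall [208 240] [212 268] [[207.1999969482422, 240.10000610351562], [210.5, 239.8000030517578], [212.6999969482422, 267.8999938964844], [209.39999389648438, 268.20001220703125]] [[626.5, 267.1], [626.8, 261.5], [578.3, 258.1], [578.0, 263.8]]
wall [399 217] [402 245] [[399.0, 217.0], [402.0, 217.0], [402.0, 245.0], [399.0, 245.0]] [[658.7, -64.4], [658.5, -69.6], [610.2, -68.0], [610.3, -62.9]]
```

View pics/c1.png

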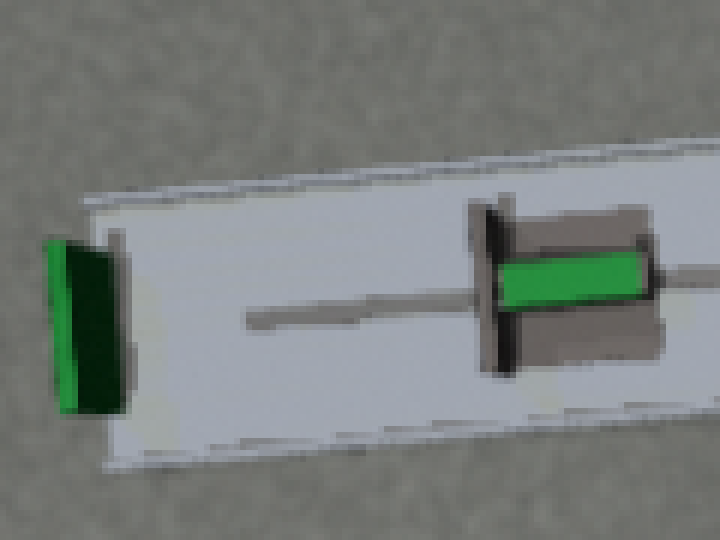

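View pics/c2.png

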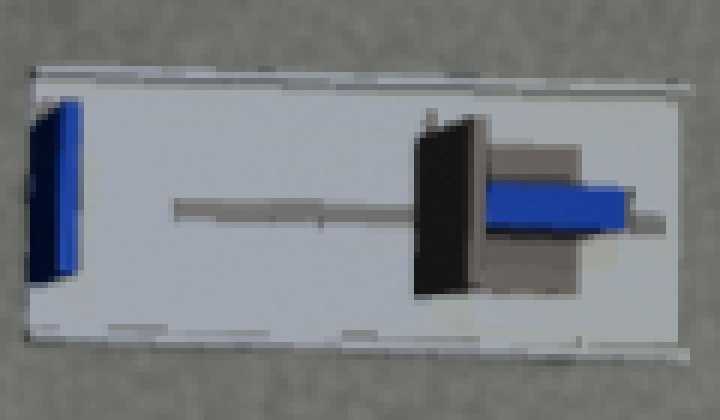

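```bash
cat >> h.py <<'E'
def state():
    o=r.get_obs(); M=R.from_rotvec(o['orientation']).as_matrix()
    th=np.degrees(np.arctan2(M[1,1],M[0,1])); tilt=np.degrees(np.arccos(-M[2,2]))
    return o,np.array(o['tcp_pos'])*1e3,th,tilt
def go(x,y,z,th,after=True):
    o,p,t,tilt=state(); d=np.array([x,y,z])-p
    tw=(t-th+90)%180-90
    e=np.radians(t-tw if after else t)
    s=np.array([-d[0]*np.sin(e)+d[1]*np.cos(e), d[0]*np.cos(e)+d[1]*np.sin(e), -d[2]])
    print('clk %.2f'%o['clock'],'tcp',p.round(1),'th %.1f tilt %.2f'%(t,tilt),'w %.1f'%(o['grip_width']*1e3),'F',o['contact_force'].round(1),'q7 %.2f'%o['joints'][6])
    print('  twist %.3f rad, then tool shift'%np.radians(tw),s.round(1))
E
python3 -c "
from h import *
go(454.2,152.6,210,21.5)"
```

```text
clk 0.10 tcp [222.9 636.5 209.7] th 70.7 tilt 0.09 w 85.2 F [-0.9  0.1 -1.1] q7 -0.08
  twist 0.859 rad, then tool shift [-5.35e+02  3.78e+01 -3.00e-01]
```

Emit:
carry_out(motion="0 0 0 0 0.172; 0 0 0 0 0.172; 0 0 0 0 0.172; 0 0 0 0 0.172; 0 0 0 0 0.171; 0 -45 3 0 0; 0 -45 3 0 0; 0 -45 3 0 0", newtons=30)

```text
clock: 1.1
tcp_pos: [0.2812, 0.5132, 0.2101]
orientation: [1.768, 2.596, -0.001]
contact_force: [0.2, 0.3, 0.6]
grip_width: 0.0854
```

Emit:
carry_out(motion="0 -50 4 0 0; 0 -50 4 0 0; 0 -50 4 0 0; 0 -50 4 0 0; 0 -50 4 0 0; 0 -50 4 0 0; 0 -50 4 0 0; 0 -50 4 0 0")

```text
clock: 2.1
tcp_pos: [0.4575, 0.1527, 0.2105]
orientation: [-1.768, -2.597, -0.0]
contact_force: [0.3, 0.9, -0.4]
grip_width: 0.0856
```

```bash
python3 -c "
from h import *
go(454.2,152.6,38,21.5)"
```

```text
clk 2.10 tcp [457.5 152.7 210.5] th 21.5 tilt 0.01 w 85.6 F [ 0.3  0.9 -0.4] q7 0.02
  twist -0.000 rad, then tool shift [  1.1  -3.1 172.5]
```

Emit:
carry_out(motion="0 1.1 -3.1 0 0; 0 0 0 50 0; 0 0 0 50 0; 0 0 0 42 0; 0 0 0 30 0; 0 0 0 0 0; 0.6 0 0 0 0; 1 0 0 0 0", newtons=30)

```text
clock: 3.1
tcp_pos: [0.4547, 0.1549, 0.04]
orientation: [1.768, 2.596, 0.004]
contact_force: [-0.5, -0.5, 1.6]
grip_width: 0.0555
```

Emit:
carry_out(motion="1 0 0 0 0; 1 0 0 0 0; 1 0 0 -20 0; 1 0 0 -40 0; 1 0 0 -40 0; 1 0 0 -20 0; 1 0 0 0 0; 1 0 0 0 0")

```text
clock: 4.1
tcp_pos: [0.4533, 0.1541, 0.158]
orientation: [-1.768, -2.596, 0.001]
contact_force: [-0.3, 0.4, 0.1]
grip_width: 0.0559
```

Run:
```python
from h import *
go(634.0,-88.6,158,-3.2)
cv2.imwrite("pics/side1.png",grab_frame('side')[:,:,::-1])
```

```text
clk 4.10 tcp [453.3 154.1 158. ] th 21.5 tilt 0.04 w 55.9 F [-0.3  0.4  0.1] q7 0.06
  twist 0.431 rad, then tool shift [-232.2  194.     0. ]
```

View pics/side1.png

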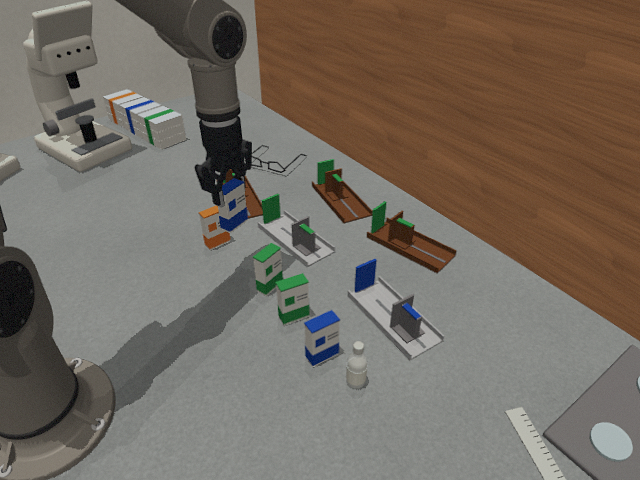

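Emit:
carry_out(motion="1 0 0 0 0.144; 1 0 0 0 0.144; 1 0 0 0 0.143; 1 -30 25 0 0; 1 -40 34 0 0; 1 -45 37 0 0; 1 -45 37 0 0; 1 -40 34 0 0")

```text
clock: 5.15
tcp_pos: [0.6097, -0.0568, 0.157]
orientation: [-2.282, -2.157, 0.003]
contact_force: [0.5, 0.8, 0.2]
grip_width: 0.0559
```

Emit:
carry_out(motion="1 -25 23 0 0; 1 -6 4 0 0; 1 0 0 0 0; 1 0 0 0 0; 1 0 0 0 0; 1 0 0 0 0; 1 0 0 0 0; 1 0 0 0 0")

```text
clock: 6.15
tcp_pos: [0.6346, -0.0872, 0.1587]
orientation: [2.283, 2.158, 0.0]
contact_force: [0.3, -0.5, -0.5]
grip_width: 0.0558
```

Run:
```python
from h import *
go(634.0,-87,43,-3.2)
cv2.imwrite("pics/side2.png",grab_frame('side')[:,:,::-1])
cv2.imwrite("pics/top2.png",grab_frame('top')[:,:,::-1])
```

```text
clk 6.15 tcp [634.6 -87.2 158.7] th -3.2 tilt 0.01 w 55.8 F [ 0.3 -0.5 -0.5] q7 0.27
  twist -0.000 rad, then tool shift [  0.2  -0.6 115.7]
```

View pics/side2.png

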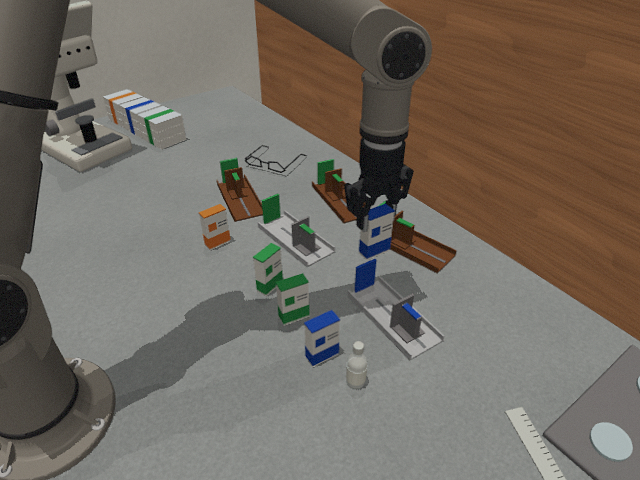

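View pics/top2.png

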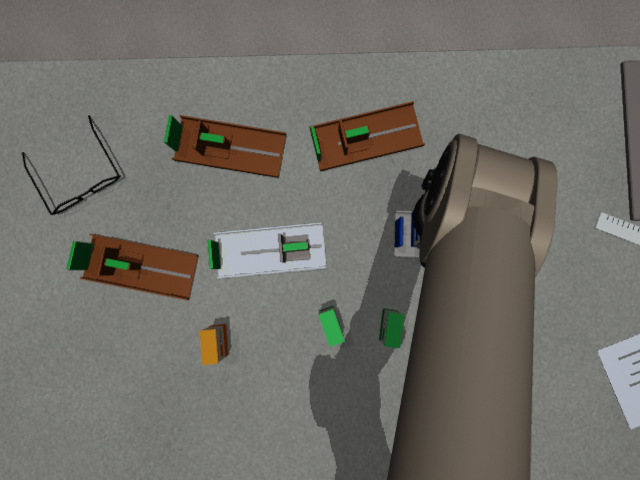

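Emit:
carry_out(motion="1 0 -0.6 30 0; 1 0 0 40 0; 1 0 0 24 0; 1 0 0 12 0; 1 0 0 8 0; 1 0 0 0 0; 1 0 0 0 0; 1 0 0 0 0")

```text
clock: 7.25
tcp_pos: [0.6345, -0.0873, 0.0453]
orientation: [2.282, 2.158, 0.001]
contact_force: [0.0, -0.6, -0.6]
grip_width: 0.0556
```

Run:
```python
from h import *
go(634.0,-87,43,-3.2)
im=grab_frame('side'); cv2.imwrite("pics/side3.png",cv2.resize(im[190:380,260:480],None,fx=3,fy=3)[:,:,::-1])
```

```text
clk 7.25 tcp [634.5 -87.3  45.3] th -3.2 tilt 0.07 w 55.6 F [ 0.  -0.6 -0.6] q7 0.34
  twist -0.000 rad, then tool shift [ 0.2 -0.5  2.3]
```

View pics/side3.png

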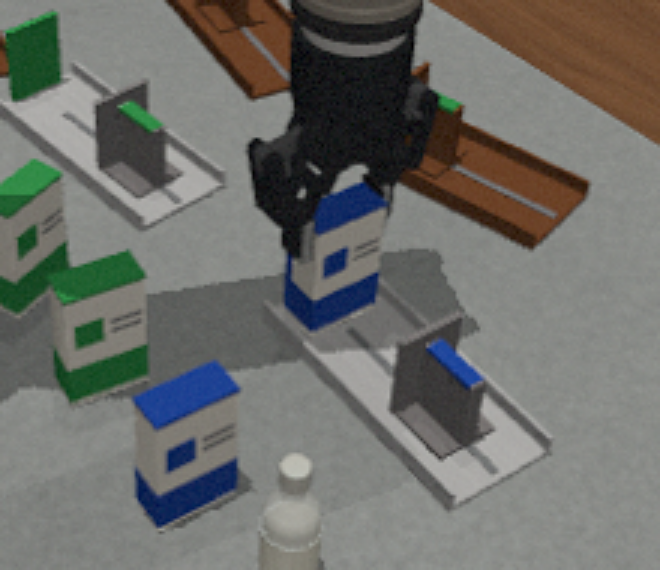

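Emit:
carry_out(motion="1 0 0 1.5 0; 1 0 0 1.5 0; 1 0 0 0 0; 0.2 0 0 0 0; 0 0 0 0 0; 0 0 0 0 0; 0 0 0 0 0; 0 0 0 -15 0")

```text
clock: 8.3
tcp_pos: [0.633, -0.0871, 0.056]
orientation: [-2.281, -2.157, 0.003]
contact_force: [0.0, 0.8, -0.1]
grip_width: 0.0855
```

Emit:
carry_out(motion="0 0 0 -35 0; 0 0 0 -50 0; 0 0 0 -50 0; 0 0 0 -20 0; 0 0 0 0 0; 0 0 0 0 0; 0 0 0 0 0; 0 0 0 0 0")

```text
clock: 9.3
tcp_pos: [0.6334, -0.0872, 0.2104]
orientation: [-2.282, -2.157, 0.003]
contact_force: [0.3, -0.8, -1.0]
grip_width: 0.0853
```

Run:
```python
from h import *
go(457.8,-159.4,215,-2.5)
im=grab_frame('side'); cv2.imwrite("pics/side4.png",cv2.resize(im[190:400,260:480],None,fx=2.8,fy=2.8)[:,:,::-1])
for c in blobs(im,'blue',70,60): print(c.reshape(-1,2).mean(0),rect('side',c,.1).round(1),rect('side',c,.096).round(1))
```

```text
clk 9.30 tcp [633.4 -87.2 210.4] th -3.2 tilt 0.12 w 85.3 F [ 0.3 -0.8 -1. ] q7 0.25
  twist -0.012 rad, then tool shift [ -79.8 -172.3   -4.6]
[321.14606742 353.52808989] [ 416.6 -222.2   54.7   37.   -26.7] [ 418.5 -219.6   55.1   37.3  -26.7]
[321.38356164 321.09589041] [ 455.9 -163.2   56.5   27.3   -4. ] [ 458.  -160.2   56.8   27.5   -4. ]
[410.97368421 310.76315789] [ 596.  -234.5   37.2   12.3   85. ] [ 599.1 -232.1   37.4   12.3   85. ]
[369.2625 289.45  ] [ 572.1 -154.9   57.7   49.7  -35.6] [ 575.  -151.9   58.1   50.1  -35.6]
[373.   259.45] [632.9 -90.8  57.   27.7  -3.1] [636.2 -87.4  57.4  27.9  -3.1]
[134.58 112.71] [464.  920.9 274.1  81.6  59.4] [466.2 931.2 275.9  82.1  59.4]
```

View pics/side4.png

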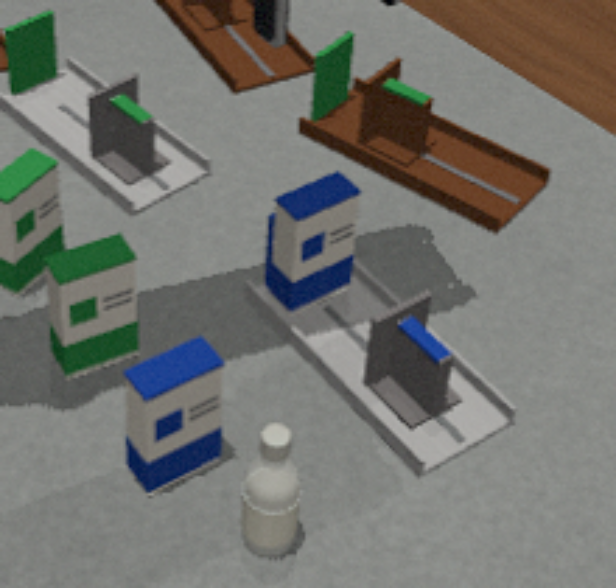

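Emit:
carry_out(motion="0 -16 -34 0 -0.01; 0 -22 -46 0 0; 0 -22 -46 0 0; 0 -14 -33 0 0; 0 -6 -13 0 0; 0 0 0 0 0; 0 0 0 0 0; 0 0 0 0 0")

```text
clock: 10.35
tcp_pos: [0.4595, -0.1584, 0.2115]
orientation: [2.27, 2.171, -0.001]
contact_force: [0.5, -0.1, 0.4]
grip_width: 0.0855
```

Run:
```python
from h import *
go(457.8,-159.7,38,-2.6)
```

```text
clk 10.35 tcp [ 459.5 -158.4  211.5] th -2.6 tilt 0.04 w 85.5 F [ 0.5 -0.1  0.4] q7 0.32
  twist 0.001 rad, then tool shift [ -1.3  -1.7 173.5]
```

Emit:
carry_out(motion="0 -1.3 -1.7 20 0; 0 0 0 45 0; 0 0 0 50 0; 0 0 0 40 0; 0 0 0 18 0; 0 0 0 0 0; 0.6 0 0 0 0; 1 0 0 0 0", newtons=30)

```text
clock: 11.35
tcp_pos: [0.4578, -0.1603, 0.0396]
orientation: [2.27, 2.169, 0.002]
contact_force: [-0.1, 0.3, 2.9]
grip_width: 0.0559
```

Emit:
carry_out(motion="1 0 0 0 0; 1 0 0 0 0; 1 0 0 -20 0; 1 0 0 -40 0; 1 0 0 -40 0; 1 0 0 -20 0; 1 0 0 0 0; 1 0 0 0 0")

```text
clock: 12.35
tcp_pos: [0.4561, -0.1598, 0.1579]
orientation: [-2.271, -2.169, 0.0]
contact_force: [-1.5, 0.8, -0.2]
grip_width: 0.0558
```

Run:
```python
from h import *
go(632.0,-126,160,-3.2)
```

```text
clk 12.35 tcp [ 456.1 -159.8  157.9] th -2.6 tilt 0.06 w 55.8 F [-1.5  0.8 -0.2] q7 0.40
  twist 0.010 rad, then tool shift [ 43.5 173.8  -2.1]
```

Emit:
carry_out(motion="1 8 34 0 0.01; 1 10 45 0 0; 1 11 45 0 0; 1 9 34 0 0; 1 5.5 16 0 0; 1 0 0 0 0; 1 0 0 0 0; 1 0 0 0 0")

```text
clock: 13.35
tcp_pos: [0.6316, -0.1267, 0.1584]
orientation: [-2.284, -2.156, 0.001]
contact_force: [0.1, 0.0, -0.3]
grip_width: 0.0556
```

Run:
```python
from h import *
go(632.0,-126,44,-3.2)
```

```text
clk 13.35 tcp [ 631.6 -126.7  158.4] th -3.3 tilt 0.05 w 55.6 F [ 0.1  0.  -0.3] q7 0.36
  twist -0.001 rad, then tool shift [  0.7   0.3 114.4]
```

Emit:
carry_out(motion="1 0 0 30 0; 1 0 0 40 0; 1 0 0 24 0; 1 0 0 12 0; 1 0 0 7 0; 1 0 0 0 0; 1 0 0 1.5 0; 1 0 0 1.5 0")

```text
clock: 14.35
tcp_pos: [0.6335, -0.1263, 0.0436]
orientation: [2.282, 2.158, 0.002]
contact_force: [-2.3, -0.6, 14.3]
grip_width: 0.056
```

Run:
```python
from h import *
go(632.0,-126,44,-3.2)
im=grab_frame('side'); cv2.imwrite("pics/side5.png",cv2.resize(im[190:400,260:480],None,fx=2.8,fy=2.8)[:,:,::-1])
```

```text
clk 14.35 tcp [ 633.5 -126.3   43.6] th -3.2 tilt 0.09 w 56.0 F [-2.3 -0.6 14.3] q7 0.43
  twist -0.000 rad, then tool shift [ 0.2 -1.5 -0.4]
```

View pics/side5.png

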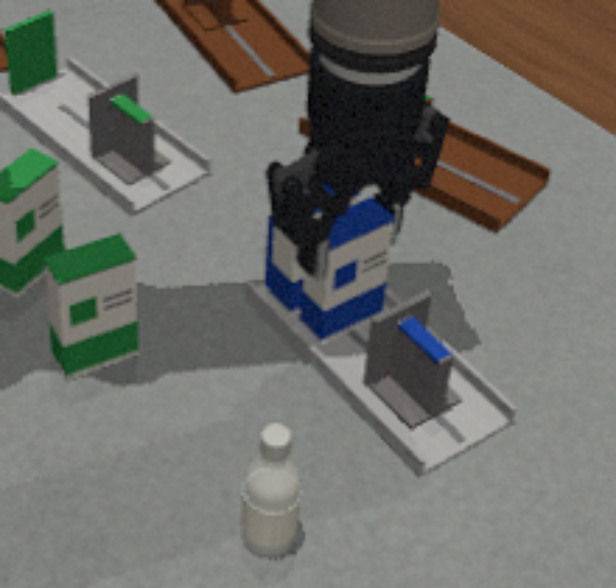

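Emit:
carry_out(motion="1 0 0 -1 0; 0.2 0 0 0 0; 0 0 0 0 0; 0 0 0 0 0; 0 0 0 0 0; 0 0 0 -30 0; 0 0 0 -50 0; 0 0 0 -50 0")

```text
clock: 15.4
tcp_pos: [0.6324, -0.1262, 0.1747]
orientation: [-2.283, -2.158, 0.001]
contact_force: [1.7, -0.1, 0.1]
grip_width: 0.0852
```

Run:
```python
from h import *
go(624.7,-255.4,190,-3.2)
print(plane('top',[[510,325]],.1))
im=grab_frame('side'); cv2.imwrite("pics/side6.png",cv2.resize(im[190:400,260:480],None,fx=2.8,fy=2.8)[:,:,::-1])
for c in blobs(im,'blue',70,60): print(c.reshape(-1,2).mean(0),rect('side',c,.1).round(1),rect('side',c,.06).round(1))
```

```text
clk 15.40 tcp [ 632.4 -126.2  174.7] th -3.2 tilt 0.05 w 85.2 F [ 1.7 -0.1  0.1] q7 0.35
  twist -0.000 rad, then tool shift [-129.5   -0.5  -15.3]
[[ 0.47284865 -0.23776149]]
[411.02631579 310.94736842] [ 596.  -234.5   37.2   12.3   85. ] [ 626.6 -209.8   39.7   13.1   85. ]
[374.53211009 296.70642202] [ 563.6 -170.    82.2   60.4  -55.7] [ 592.  -140.9   87.7   64.4  -55.7]
[385.         269.11290323] [ 632.5 -126.    57.    27.4   -3. ] [665.5 -93.9  60.8  29.3  -3. ]
[373.01666667 259.43333333] [632.8 -90.7  57.   27.6  -3.5] [665.9 -56.3  60.9  29.4  -3.5]
[134.93137255 112.47058824] [464.6 921.1 273.9  84.5  58.6] [ 486.4 1023.5  292.3   90.1   58.6]
```

View pics/side6.png

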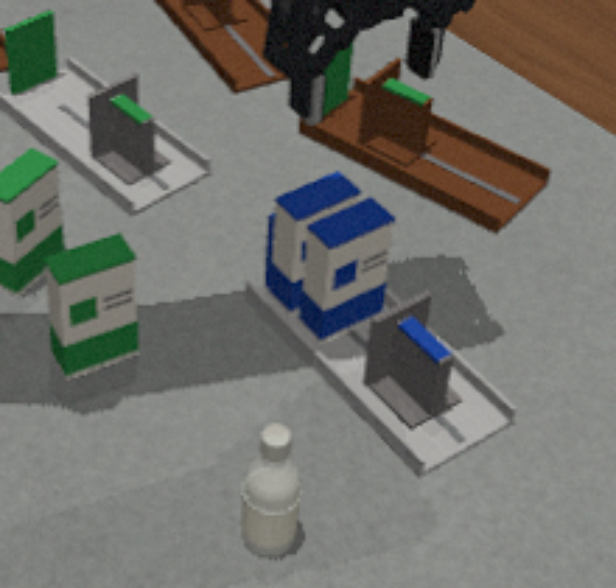

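Emit:
carry_out(motion="1 -25 0 0 0; 1 -40 0 0 0; 1 -40 0 0 0; 1 -24.5 0 0 0; 1 0 0 0 0; 1 0 0 0 0; 1 0 0 0 0; 1 0 0 0 0")

```text
clock: 16.45
tcp_pos: [0.6259, -0.2541, 0.1735]
orientation: [-2.281, -2.16, -0.001]
contact_force: [-0.1, -0.8, -0.6]
grip_width: 0.0
```

Run:
```python
from h import *
go(624.7,-256,30,-3.2)
```

```text
clk 16.45 tcp [ 625.9 -254.1  173.5] th -3.1 tilt 0.03 w 0.0 F [-0.1 -0.8 -0.6] q7 0.55
  twist 0.001 rad, then tool shift [ -1.9  -1.1 143.5]
```

Emit:
carry_out(motion="1 -2 -1 30 0; 1 0 0 45 0; 1 0 0 40 0; 1 0 0 20 0; 1 0 0 8 0; 1 0 0 0 0; 1 0 0 0 0; 1 0 0 0 0")

```text
clock: 17.45
tcp_pos: [0.6251, -0.2577, 0.0318]
orientation: [2.282, 2.157, 0.002]
contact_force: [-0.3, -0.2, 0.0]
grip_width: -0.0003
```

Emit:
carry_out(motion="1 8 0 0 0; 1 10 0 0 0; 1 10 0 0 0; 1 8 0 0 0; 1 6 0 0 0; 1 6 0 0 0; 1 4 0 0 0; 1 0 0 0 0")

```text
clock: 18.45
tcp_pos: [0.6272, -0.2046, 0.0304]
orientation: [-2.281, -2.158, -0.0]
contact_force: [-0.1, 0.7, 0.2]
grip_width: 0.0
```

```bash
cat >> h.py <<'E'
CEN={'green':(609.5,166.1,4.2),'blue':(629.8,-163.5,-3.2)}
def loc(col,x,y):
    cx,cy,a=CEN[col]; a=np.radians(a); d=np.array([x-cx,y-cy]); return np.array([d@[np.cos(a),np.sin(a)],d@[-np.sin(a),np.cos(a)]])
def look(col,name):
    im=grab_frame('side'); x=200 if col=='green' else 260; cv2.imwrite(f"pics/{name}.png",cv2.resize(im[170:400,x:x+260],None,fx=2.5,fy=2.5)[:,:,::-1])
    for c in blobs(im,col,70,60):
        u=c.reshape(-1,2).mean(0)
        if u[0]<180: continue
        for z,wh in ((.1,(56,26)),(.06,(38,12)),(.096,(56,26))):
            q=rect('side',c,z)
            if abs(q[2]-wh[0])<4 and abs(q[3]-wh[1])<4: print(u.round(),z,q.round(1),'local',loc(col,*q[:2]).round(1))
E
python3 - <<'E'
from h import *
go(624.7,-256,30,-3.2)
look('blue','s7')
E
```

```text
clk 18.45 tcp [ 627.2 -204.6   30.4] th -3.2 tilt 0.05 w 0.0 F [-0.1  0.7  0.2] q7 0.57
  twist 0.000 rad, then tool shift [-51.4   0.4   0.4]
[384. 269.] 0.1 [ 633.  -126.1   57.6   27.7   -4.2] local [ 1.1 37.5]
[384. 269.] 0.096 [ 636.3 -122.9   58.    27.9   -4.2] local [ 4.2 40.9]
[373. 259.] 0.1 [632.8 -90.7  57.   27.6  -3.5] local [-1.  72.8]
[373. 259.] 0.096 [636.1 -87.3  57.4  27.8  -3.5] local [ 2.1 76.4]
```

View pics/s7.png

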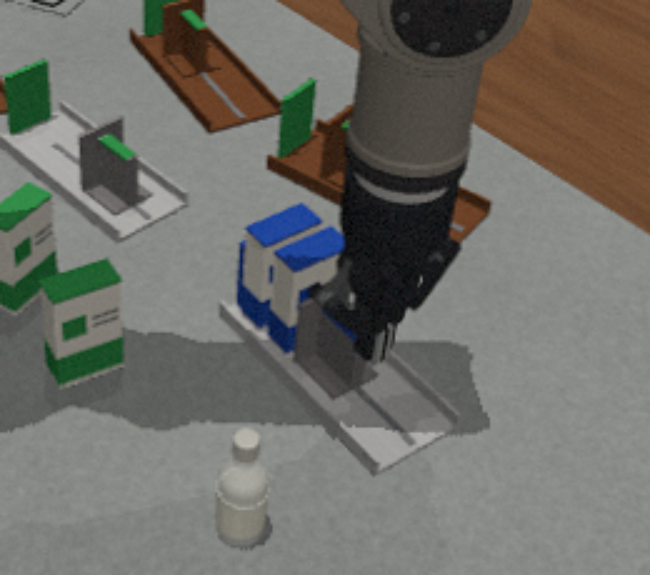

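Emit:
carry_out(motion="1 2 0 0 0; 1 2.5 0 0 0; 1 2.5 0 0 0; 1 2.5 0 0 0; 1 2.5 0 0 0; 1 2 0 0 0; 1 0 0 0 0; 1 0 0 0 0")

```text
clock: 19.5
tcp_pos: [0.6285, -0.191, 0.0307]
orientation: [2.282, 2.159, 0.001]
contact_force: [-0.5, 1.4, 0.3]
grip_width: -0.0002
```

Emit:
carry_out(motion="1 1.5 0 0 0; 1 1.5 0 0 0; 1 1 0 0 0; 1 1 0 0 0; 1 0 0 0 0; 1 0 0 0 0; 1 0 0 0 0; 1 0 0 0 0")

```text
clock: 20.5
tcp_pos: [0.6283, -0.1864, 0.0306]
orientation: [-2.283, -2.158, -0.0]
contact_force: [1.7, -1.9, 0.3]
grip_width: -0.0002
```

Run:
```python
from h import *
go(624.7,-256,30,-3.2)
look('blue','s8')
```

```text
clk 20.50 tcp [ 628.3 -186.4   30.6] th -3.2 tilt 0.02 w -0.2 F [ 1.7 -1.9  0.3] q7 0.54
  twist -0.000 rad, then tool shift [-69.7   0.3   0.6]
```

View pics/s8.png

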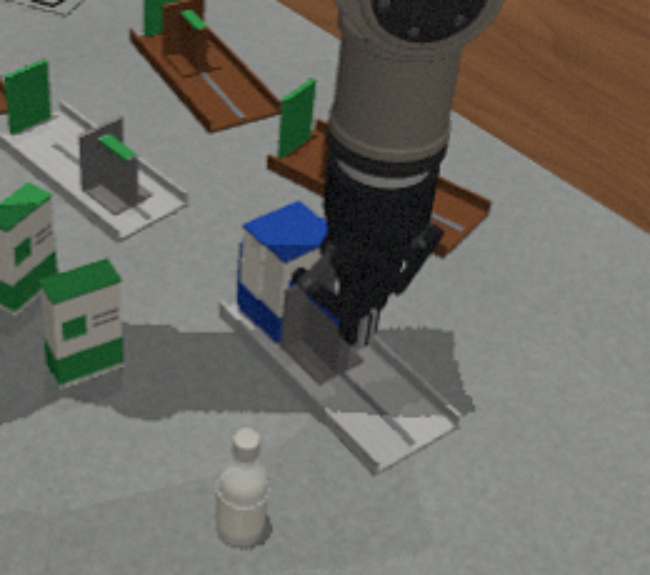

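Emit:
carry_out(motion="1 1 0 0 0; 1 1 0 0 0; 1 0 0 0 0; 1 0 0 0 0; 1 0 0 0 0; 1 0 0 0 0; 1 0 0 0 0; 1 0 0 0 0")

```text
clock: 21.55
tcp_pos: [0.6284, -0.1844, 0.0305]
orientation: [-2.283, -2.158, -0.0]
contact_force: [0.3, -1.3, 1.4]
grip_width: -0.0001
```

Emit:
carry_out(motion="1 1 0 0 0; 1 1 0 0 0; 1 0 0 0 0; 1 0 0 0 0; 1 0 0 0 0; 1 0 0 0 0; 1 0 0 0 0; 1 0 0 0 0")

```text
clock: 22.55
tcp_pos: [0.6284, -0.1837, 0.0306]
orientation: [2.283, 2.157, -0.001]
contact_force: [0.3, -4.7, -1.6]
grip_width: 0.0001
```

Emit:
carry_out(motion="1 1 0 0 0; 1 0 0 0 0; 1 -8 0 0 0; 1 -15 0 0 0; 1 0 0 -30 0; 1 0 0 -50 0; 0 0 0 -50 0; 0 0 0 -45 0")

```text
clock: 23.55
tcp_pos: [0.6272, -0.205, 0.2075]
orientation: [-2.283, -2.158, -0.001]
contact_force: [0.2, -0.1, -0.2]
grip_width: 0.0354
```

Run:
```python
from h import *
go(468.9,-46.8,205,-9.1)
look('blue','s9')
look('green','s9b')
```

```text
clk 23.55 tcp [ 627.2 -205.   207.5] th -3.2 tilt 0.04 w 35.4 F [ 0.2 -0.1 -0.2] q7 0.46
  twist 0.102 rad, then tool shift [ 131.1 -181.3    2.5]
[390. 291.] 0.06 [ 630.4 -150.2   39.    13.6   85.1] local [-0.2 13.3]
[266. 252.] 0.1 [472.8  51.6  55.3  27.1  19.1] local [-144.7 -104.2]
[266. 252.] 0.096 [475.   56.   55.7  27.3  19.1] local [-142.2 -100. ]
```

View pics/s9.png

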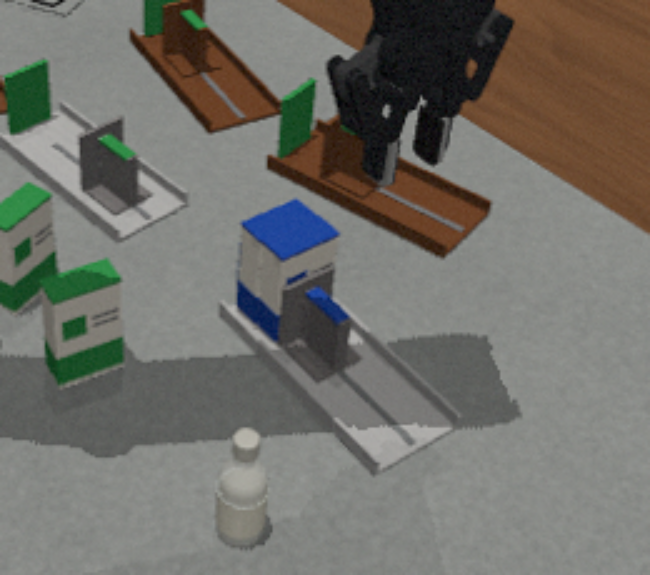

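Emit:
carry_out(motion="0 0 0 0 0.102; 0 25 -34 0 0; 0 32 -44 0 0; 0 32 -44 0 0; 0 25 -36 0 0; 0 13 -18 0 0; 0 4 -5 0 0; 0 0 0 0 0")

```text
clock: 24.65
tcp_pos: [0.4696, -0.0469, 0.2057]
orientation: [2.39, 2.039, 0.001]
contact_force: [-1.0, 0.4, 0.4]
grip_width: 0.0855
```

Emit:
carry_out(motion="0 0 0 0 0; 0 0 0 0 0; 0 0 0 0 0; 0 0 0 20 0; 0 0 0 25 0; 0 0 0 15 0; 0 0 0 0 0; 0 0 0 0 0")

```text
clock: 25.65
tcp_pos: [0.4698, -0.0468, 0.1462]
orientation: [2.39, 2.038, 0.001]
contact_force: [-0.7, -1.3, -0.2]
grip_width: 0.0855
```

Run:
```python
from h import *
go(468.9,-46.8,38,-9.1)
```

```text
clk 25.65 tcp [469.8 -46.8 146.2] th -9.1 tilt 0.05 w 85.5 F [-0.7 -1.3 -0.2] q7 0.06
  twist 0.001 rad, then tool shift [ -0.2  -0.9 108.2]
```

Emit:
carry_out(motion="0 0 -1 35 0; 0 0 0 40 0; 0 0 0 25 0; 0 0 0 8 0; 0 0 0 0 0; 0.6 0 0 0 0; 1 0 0 0 0; 1 0 0 0 0", newtons=30)

```text
clock: 26.65
tcp_pos: [0.4691, -0.0463, 0.0386]
orientation: [2.389, 2.039, 0.003]
contact_force: [-0.1, 0.4, 6.3]
grip_width: 0.0555
```

Emit:
carry_out(motion="1 0 0 0 0; 1 0 0 0 0; 1 0 0 -20 0; 1 0 0 -40 0; 1 0 0 -40 0; 1 0 0 -20 0; 1 0 0 0 0; 1 0 0 0 0")

```text
clock: 27.65
tcp_pos: [0.4676, -0.0462, 0.157]
orientation: [-2.389, -2.039, 0.001]
contact_force: [0.6, 0.6, -0.5]
grip_width: 0.0555
```

Run:
```python
from h import *
go(604.0,240.9,160,4.2)
```

```text
clk 27.65 tcp [467.6 -46.2 157. ] th -9.0 tilt 0.05 w 55.5 F [ 0.6  0.6 -0.5] q7 0.05
  twist -0.231 rad, then tool shift [276.3 157.   -3. ]
```

Emit:
carry_out(motion="1 0 0 -3 -0.115; 1 0 0 0 -0.116; 1 30 17 0 0; 1 44 25 0 0; 1 48 27 0 0; 1 48 27 0 0; 1 44 26 0 0; 1 38 22 0 0")

```text
clock: 28.65
tcp_pos: [0.5932, 0.2172, 0.1585]
orientation: [-2.137, -2.301, 0.004]
contact_force: [0.6, 0.1, -0.6]
grip_width: 0.056
```

Emit:
carry_out(motion="1 20 11 0 0; 1 4.3 2 0 0; 1 0 0 0 0; 1 0 0 0 0; 1 0 0 0 0; 1 0 0 0 0; 1 0 0 0 0; 1 0 0 0 0")

```text
clock: 29.65
tcp_pos: [0.6046, 0.2406, 0.1607]
orientation: [-2.139, -2.301, -0.0]
contact_force: [-0.3, 0.1, 0.2]
grip_width: 0.0558
```

Run:
```python
from h import *
go(604.0,240.9,43,4.2)
look('green','s10')
```

```text
clk 29.65 tcp [604.6 240.6 160.7] th 4.2 tilt 0.01 w 55.8 F [-0.3  0.1  0.2] q7 -0.11
  twist -0.000 rad, then tool shift [  0.4  -0.6 117.7]
[266. 252.] 0.1 [472.7  51.7  57.4  27.4  18. ] local [-144.8 -104.1]
[266. 252.] 0.096 [474.9  56.1  57.8  27.6  18. ] local [-142.3  -99.9]
```

View pics/s10.png

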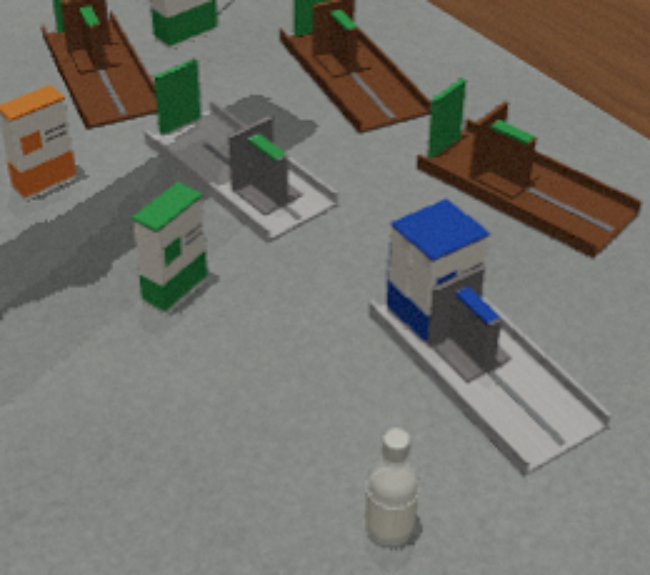

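Emit:
carry_out(motion="1 0 -0.6 30 0; 1 0 0 40 0; 1 0 0 26 0; 1 0 0 12 0; 1 0 0 7 0; 1 0 0 0 0; 1 0 0 1.5 0; 1 0 0 1 0")

```text
clock: 30.7
tcp_pos: [0.6045, 0.2408, 0.0437]
orientation: [2.139, 2.301, 0.002]
contact_force: [0.5, -0.4, -0.7]
grip_width: 0.0554
```

Run:
```python
from h import *
go(604.0,240.9,43,4.2)
```

```text
clk 30.70 tcp [604.5 240.8  43.7] th 4.2 tilt 0.07 w 55.4 F [ 0.5 -0.4 -0.7] q7 -0.04
  twist -0.000 rad, then tool shift [ 0.2 -0.5  0.7]
```

Emit:
carry_out(motion="1 0 0 1.5 0; 1 0 0 0 0; 0.2 0 0 0 0; 0 0 0 0 0; 0 0 0 0 0; 0 0 0 0 0; 0 0 0 -30 0; 0 0 0 -50 0")

```text
clock: 31.7
tcp_pos: [0.6026, 0.2401, 0.1207]
orientation: [-2.138, -2.3, 0.006]
contact_force: [0.3, 0.2, -0.2]
grip_width: 0.0859
```

Emit:
carry_out(motion="0 0 0 -50 0; 0 0 0 -35 0; 0 0 0 0 0.082; 0 0 0 0 -0.164; 0 0 0 0 -0.165; 0 0 0 0 0; 0 0 0 0 0; 0 0 0 0 0")

```text
clock: 32.7
tcp_pos: [0.604, 0.2405, 0.2065]
orientation: [1.841, 2.545, -0.0]
contact_force: [0.2, 0.9, 0.1]
grip_width: 0.0854
```

Run:
```python
from h import *
go(474.8,56.8,205,18.4)
look('green','s11')
```

```text
clk 32.70 tcp [604.  240.5 206.5] th 18.2 tilt 0.01 w 85.4 F [0.2 0.9 0.1] q7 0.08
  twist -0.003 rad, then tool shift [-133.5 -180.6    1.5]
[266. 252.] 0.1 [473.3  51.9  56.5  27.3  18.9] local [-144.2 -103.9]
[266. 252.] 0.096 [475.5  56.3  56.9  27.5  18.9] local [-141.7  -99.7]
[274. 192.] 0.1 [603.5 238.1  56.   26.9   3.3] local [-0.7 72.2]
[274. 192.] 0.096 [606.6 243.7  56.4  27.1   3.3] local [ 2.8 77.6]
```

View pics/s11.png

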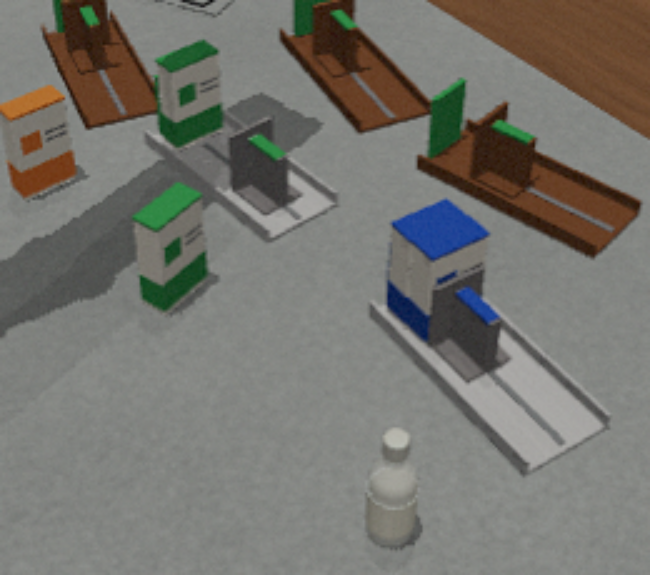

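Green 2 stands in its rack at crop pixel (190,92), local (-0.7, 72). Next is green 1.

Emit:
carry_out(motion="0 -22 -30 0 0; 0 -30 -41 0 0; 0 -32 -43 0 0; 0 -28 -38 0 0; 0 -16 -22 0 0; 0 -5.5 -6.6 0 0; 0 0 0 0 0; 0 0 0 0 0")

```text
clock: 33.75
tcp_pos: [0.4755, 0.0583, 0.2067]
orientation: [1.837, 2.548, 0.0]
contact_force: [0.6, 0.0, -0.3]
grip_width: 0.0852
```

Run:
```python
from h import *
go(474.8,56.8,38,18.4)
```

```text
clk 33.75 tcp [475.5  58.3 206.7] th 18.4 tilt 0.04 w 85.2 F [ 0.6  0.  -0.3] q7 0.20
  twist 0.000 rad, then tool shift [ -1.2  -1.1 168.7]
```

Emit:
carry_out(motion="0 -1.2 -1.1 20 0; 0 0 0 45 0; 0 0 0 50 0; 0 0 0 38 0; 0 0 0 15 0; 0 0 0 0 0; 0.6 0 0 0 0; 1 0 0 0 0", newtons=30)

```text
clock: 34.75
tcp_pos: [0.4752, 0.0559, 0.04]
orientation: [1.838, 2.546, 0.004]
contact_force: [-0.0, -0.5, 5.5]
grip_width: 0.0555
```

Emit:
carry_out(motion="1 0 0 0 0; 1 0 0 0 0; 1 0 0 -20 0; 1 0 0 -40 0; 1 0 0 -40 0; 1 0 0 -20 0; 1 0 0 0 0; 1 0 0 0 0.124")

```text
clock: 35.75
tcp_pos: [0.4735, 0.0557, 0.1583]
orientation: [-1.996, -2.425, -0.001]
contact_force: [0.2, -0.1, -0.7]
grip_width: 0.0555
```

Run:
```python
from h import *
go(606.8,203.5,160,4.2)
```

```text
clk 35.75 tcp [473.5  55.7 158.3] th 11.1 tilt 0.04 w 55.5 F [ 0.2 -0.1 -0.7] q7 0.16
  twist 0.120 rad, then tool shift [137.7 143.8  -1.7]
```

Emit:
carry_out(motion="1 0 0 -2 0.12; 1 22 23 0 0; 1 32 33 0 0; 1 34 35 0 0; 1 28 30 0 0; 1 16 17 0 0; 1 5.7 5.8 0 0; 1 0 0 0 0")

```text
clock: 36.75
tcp_pos: [0.6063, 0.2031, 0.1597]
orientation: [-2.135, -2.304, 0.002]
contact_force: [-0.5, -1.1, -0.2]
grip_width: 0.0557
```

Emit:
carry_out(motion="1 0 0 0 0; 1 0 0 0 0; 1 0 0 0 0; 1 0 0 30 0; 1 0 0 30 0; 1 0 0 15 0; 1 0 0 0 0; 1 0 0 0 0")

```text
clock: 37.75
tcp_pos: [0.6078, 0.2038, 0.0867]
orientation: [2.135, 2.303, 0.002]
contact_force: [-0.3, -0.7, -0.4]
grip_width: 0.0556
```

Run:
```python
from h import *
go(606.8,203.5,44,4.2)
look('green','s12')
```

```text
clk 37.75 tcp [607.8 203.8  86.7] th 4.3 tilt 0.10 w 55.6 F [-0.3 -0.7 -0.4] q7 0.01
  twist 0.002 rad, then tool shift [-0.2 -1.  42.7]
[271. 222.] 0.1 [528.4 140.9  52.4  27.  -72.8] local [-82.7 -19.2]
[271. 222.] 0.096 [531.  145.9  52.7  27.1 -72.8] local [-79.8 -14.4]
[284. 182.] 0.1 [644.2 265.6  59.5  29.1   5.4] local [41.9 96.7]
[284. 182.] 0.096 [647.5 271.4  59.9  29.3   5.4] local [ 45.7 102.2]
```

View pics/s12.png

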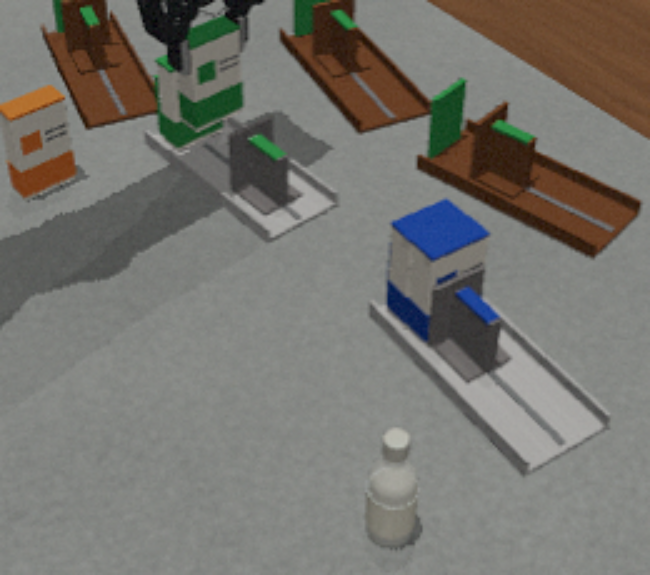

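Emit:
carry_out(motion="1 0 -1 20 0; 1 0 0 13 0; 1 0 0 8 0; 1 0 0 0 0; 1 0 0 1.5 0; 1 0 0 1.5 0; 1 0 0 0 0; 1 0 0 0 0")

```text
clock: 38.8
tcp_pos: [0.6061, 0.2035, 0.0436]
orientation: [-2.135, -2.303, -0.001]
contact_force: [-7.1, -1.6, 17.5]
grip_width: 0.056
```

Emit:
carry_out(motion="0.2 0 0 0 0; 0 0 0 0 0; 0 0 0 0 0; 0 0 0 0 0; 0 0 0 -30 0; 0 0 0 -50 0; 0 0 0 -40 0; 0 0 0 -10 0")

```text
clock: 39.8
tcp_pos: [0.6075, 0.2039, 0.1745]
orientation: [2.134, 2.303, 0.007]
contact_force: [0.2, -0.3, -0.5]
grip_width: 0.0855
```

Run:
```python
from h import *
a=np.radians(94.2); p=np.array(CEN['green'][:2])-94.5*np.array([np.cos(a),np.sin(a)]); print(p)
go(p[0],p[1],175,4.2)
look('green','s13')
```

```text
[616.42100963  71.8537819 ]
clk 39.80 tcp [607.5 203.9 174.5] th 4.3 tilt 0.27 w 85.5 F [ 0.2 -0.3 -0.5] q7 -0.05
  twist 0.002 rad, then tool shift [-132.3   -0.8   -0.5]
[283. 198.] 0.1 [604.4 202.4  56.8  26.8   4.5] local [-2.4 36.6]
[283. 198.] 0.096 [607.5 207.8  57.2  27.    4.5] local [ 1.1 41.7]
[274. 192.] 0.1 [603.4 238.9  56.1  27.5   4.8] local [-0.7 73. ]
[274. 192.] 0.096 [606.6 244.5  56.4  27.7   4.8] local [ 2.8 78.4]
```

View pics/s13.png

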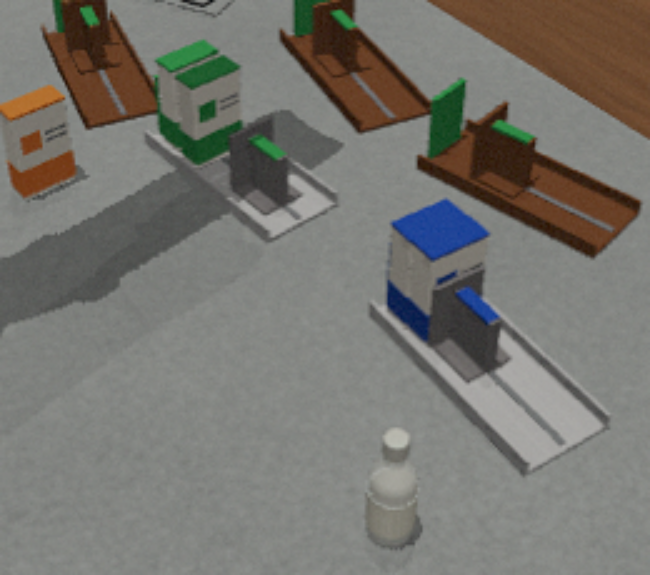

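Emit:
carry_out(motion="1 -25 0 0 0; 1 -40 0 0 0; 1 -40 0 0 0; 1 -22 -0.8 0 0; 1 -5.3 0 0 0; 1 0 0 0 0; 1 0 0 0 0; 1 0 0 0 0")

```text
clock: 40.85
tcp_pos: [0.6151, 0.0731, 0.1715]
orientation: [-2.133, -2.306, -0.0]
contact_force: [-0.0, -0.2, 0.2]
grip_width: 0.0004
```

Run:
```python
from h import *
go(616.4,71.9,30,4.2)
```

```text
clk 40.85 tcp [615.1  73.1 171.5] th 4.5 tilt 0.02 w 0.4 F [-0.  -0.2  0.2] q7 0.16
  twist 0.005 rad, then tool shift [ -1.3   1.2 141.5]
```

Emit:
carry_out(motion="1 -1.3 1.2 30 0.005; 1 0 0 45 0; 1 0 0 40 0; 1 0 0 20 0; 1 0 0 6 0; 1 0 0 0 0; 1 0 0 0 0; 1 0 0 0 0")

```text
clock: 41.85
tcp_pos: [0.6172, 0.0706, 0.0317]
orientation: [2.141, 2.298, 0.003]
contact_force: [0.0, -0.2, 0.6]
grip_width: -0.0002
```

Emit:
carry_out(motion="1 8 0 0 0; 1 10 0 0 0; 1 10 0 0 0; 1 8 0 0 0; 1 7 0 0 0; 1 6 0 0 0; 1 5 0 0 0; 1 0 0 0 0")

```text
clock: 42.85
tcp_pos: [0.6123, 0.1252, 0.0304]
orientation: [-2.14, -2.299, -0.0]
contact_force: [-0.1, 0.4, 0.6]
grip_width: -0.0002
```

Emit:
carry_out(motion="1 2 0 0 0; 1 2.5 0 0 0; 1 2.5 0 0 0; 1 2.5 0 0 0; 1 2 0 0 0; 1 2 0 0 0; 1 0 0 0 0; 1 0 0 0 0")

```text
clock: 43.85
tcp_pos: [0.612, 0.1383, 0.0307]
orientation: [2.141, 2.299, 0.001]
contact_force: [-0.7, -0.7, -0.4]
grip_width: -0.0
```

Run:
```python
from h import *
go(616.4,71.9,30,4.2)
o,p,t,_=state(); print(loc('green',*p[:2]))
look('green','s14')
```

```text
clk 43.85 tcp [612.  138.3  30.7] th 4.1 tilt 0.05 w -0.0 F [-0.7 -0.7 -0.4] q7 0.16
  twist -0.002 rad, then tool shift [-66.5  -0.5   0.7]
[  0.45595383 -27.91723246]
```

View pics/s14.png

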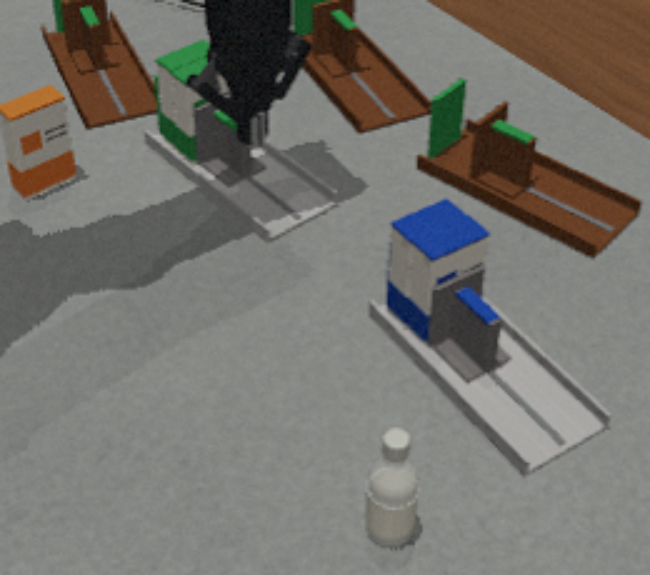

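Emit:
carry_out(motion="1 1.5 0 0 0; 1 1.5 0 0 0; 1 1.5 0 0 0; 1 1 0 0 0; 1 1 0 0 0; 1 0 0 0 0; 1 0 0 0 0; 1 0 0 0 0")

```text
clock: 44.9
tcp_pos: [0.611, 0.1445, 0.0305]
orientation: [-2.141, -2.299, 0.0]
contact_force: [0.8, -0.6, 0.5]
grip_width: -0.0003
```

Emit:
carry_out(motion="1 1 0 0 0; 1 1 0 0 0; 1 0 0 0 0; 1 0 0 0 0; 1 0 0 0 0; 1 0 0 0 0; 1 0 0 0 0; 1 0 0 0 0")

```text
clock: 45.9
tcp_pos: [0.6109, 0.1463, 0.0305]
orientation: [-2.141, -2.299, 0.0]
contact_force: [-0.4, -1.9, -0.3]
grip_width: -0.0003
```

Emit:
carry_out(motion="1 1 0 0 0; 1 1 0 0 0; 1 0 0 0 0; 1 0 0 0 0; 1 0 0 0 0; 1 0 0 0 0; 1 0 0 0 0; 1 0 0 0 0")

```text
clock: 46.9
tcp_pos: [0.6109, 0.1466, 0.0305]
orientation: [2.142, 2.297, -0.002]
contact_force: [0.4, -5.3, -0.7]
grip_width: -0.0001
```

Only 0.3 mm of the 2 mm commanded, and the force rose to 5.3 N, so the stop is snug. I'll back off, go up and clear the view.

Emit:
carry_out(motion="1 0.5 0 0 0; 1 0 0 0 0; 1 -8 0 0 0; 1 -15 0 0 0; 1 0 0 -30 0; 1 0 0 -50 0; 1 0 0 -50 0; 1 0 0 -50 0")

```text
clock: 47.9
tcp_pos: [0.6123, 0.1252, 0.2123]
orientation: [-2.141, -2.298, -0.001]
contact_force: [0.5, 0.3, 0.6]
grip_width: -0.0003
```

Emit:
carry_out(motion="1 -30 0 -10 0; 1 -50 0 0 0; 1 -50 0 0 0; 1 -50 0 0 0; 1 -50 0 0 0; 1 -50 0 0 0; 1 -50 0 0 0; 1 -50 0 0 0")

```text
clock: 48.9
tcp_pos: [0.6392, -0.2551, 0.2206]
orientation: [-2.141, -2.299, -0.001]
contact_force: [0.3, 1.1, 0.7]
grip_width: -0.0
```

Emit:
carry_out(motion="1 -40 0 0 0; 1 -20 0 0 0; 1 0 0 0 0; 1 0 0 0 0; 1 0 0 0 0; 1 0 0 0 0; 1 0 0 0 0; 1 0 0 0 0")

```text
clock: 49.9
tcp_pos: [0.6438, -0.3129, 0.2206]
orientation: [2.141, 2.299, 0.0]
contact_force: [-0.5, -0.5, 0.7]
grip_width: 0.0004
```

Run:
```python
from h import *
go(616.4,71.9,30,4.2)
look('green','s15'); print(); look('blue','s15b')
im=grab_frame('top'); cv2.imwrite('pics/top3.png',im[:,:,::-1])
for col in('green','blue','orange'):
  for c in blobs(im,col,70,60):
    u=c.reshape(-1,2).mean(0); 
    if u[1]>200 and u[0]>200:print(col,u.round(),'z100',rect('top',c,.1).round(1),'z60',rect('top',c,.06).round(1), [loc(col,*rect('top',c,z)[:2]).round(1) for z in(.1,.06)] if col!='orange' else rect('top',c,.096).round(1))
```

```text
clk 49.90 tcp [ 643.8 -312.9  220.6] th 4.1 tilt 0.00 w 0.4 F [-0.5 -0.5  0.7] q7 0.75
  twist -0.002 rad, then tool shift [385.7   0.9 190.6]

[390. 291.] 0.06 [ 629.4 -149.6   38.1   15.2   84.5] local [-1.1 13.9]
green [259. 250.] z100 [606.6 175.7  37.7  12.5 -85.9] z60 [608.3 180.8  39.4  13.1 -85.9] [array([-2.2,  9.8]), array([-0.1, 14.8])]
green [224. 253.] z100 [603.3 234.1  57.1  54.3   1.3] z60 [604.9 241.8  59.6  56.7   1.3] [array([-1.2, 68.2]), array([ 1. , 75.8])]
blue [401. 231.] z100 [632.5 -63.5  47.1   6.7  -1.9] z60 [635.4 -69.   49.2   7.   -1.9] [array([ -2.8, 100. ]), array([ 0.3, 94.6])]
blue [428. 231.] z100 [ 631.6 -114.3   88.7   58.5   87.7] z60 [ 634.5 -122.1   92.6   61.1   87.7] [array([-0.9, 49.2]), array([ 2.4, 41.6])]
orange [209. 347.] z100 [449.1 260.   57.1  27.4   3.8] z60 [443.8 268.9  59.6  28.7   3.8] [448.6 260.9  57.3  27.6   3.8]
```

View pics/s15.png

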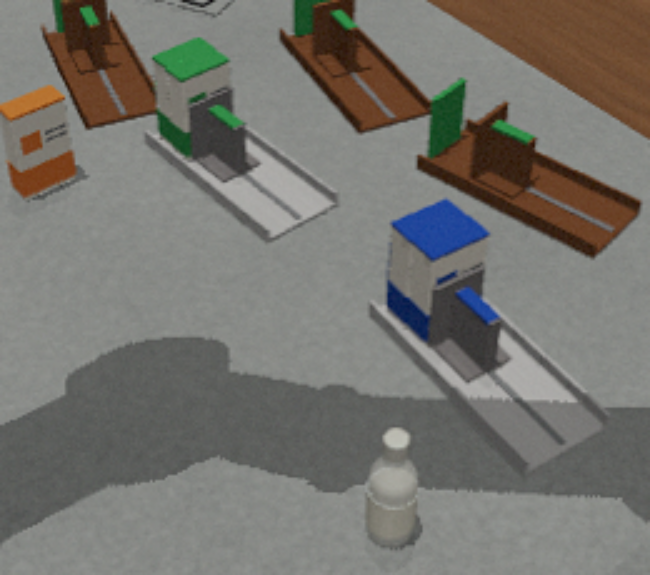

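View pics/top3.png

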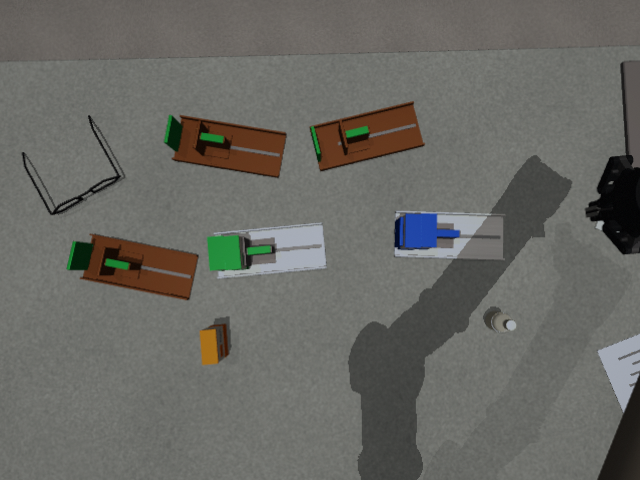

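The top view shows both pairs tight between their stops and end walls, at (224,253) and (420,231). The orange carton at (209,347) and the bottle at (505,322) are unmoved. Handing in.

```bash
python3 -c "
from bench import r
print(r.hand_in())"
```

```text
the job is handed in; nothing more can be done
None
```

I filed both green cartons in the white rack with the green end wall and both blue cartons in the white rack with the blue end wall. I then pushed each stop up until it resisted at about 5 N. I handed the job in at about 50 s with the arm clear of everything. `r.hand_in()` gives no verdict, so the result below rests on my own last checks.

- **Green rack:** in the final top view the pair's tops measure about 57 x 54 mm, with the pair's centre within 1.5 mm of the centre line. The stop is about 52 mm from the wall, inside the 59 mm limit.
- **Blue rack:** the stop is about 53 mm from the wall. The final colour blob ran the blue pair together with the stop's cap, so I could not size the pair separately. The picture shows it upright, square and tight.
- **Left alone:** the orange carton measured within 1 mm of its start. I checked the bottle by eye only; it stands at the same pixel as before. The brown racks were not touched.

No check failed. The side and top cameras agreed to about 1–3 mm.

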